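# Put the lids back on the inkstones after class

## Robot

A 6-joint arm with a two-finger parallel gripper is mounted at the origin on the work surface. World frame = base frame: x ahead of the robot, y to its left, z up, the work surface at z = 0. Lengths are in mm, angles in rad, forces in N, time in s.
With the tool pointing down it reaches from about 350 to 775 mm from the base axis. Payload 7.3 kg.
Tool frame: the origin (TCP) lies at the very end of the fingers, on their centre line; the grasp point (between the pads) lies 19 mm behind it; z points along the fingers, y is the line along which they close (so a half turn about z gives the same grasp; the last joint's range is limited). The gripper opens to 92 mm and grips with 3 to 60 N. Pads are 19 mm wide; open, the fingers measure 130 mm over their backs; the gripper's body (75 mm by 190 mm) begins 47 mm behind the grasp point.
Start: joints at [1.164, 0.342, 1.524, -0, 1.275, -0.146], TCP at [135.357, 507.27, 226.741] pointing down, gripper open.
Joint ranges: [-2.53, 2.53], [-0.77, 2.02], [0.04, 2.7], [-1, 4.14], [0.28, 2.66], [-3.11, 3.11]. Speed limits (rad/s): [2.57, 2.57, 3.14, 3.14, 3.14, 3.14].

## Interface

Orientations are given as [roll, pitch, yaw] about the fixed x, y, z axes, in that order (R = Rz(yaw) Ry(pitch) Rx(roll)).
In Python, from plant import * gives the robot as it stands.
- The arm moves only by the tool arm_command, never from a script. Its arguments are lists of equal length, an entry for each row: "gripper": the finger opening in mm, from 0 to 91.8; "dp": the shift along the tool's x, y, z in units of 25 mm (1.0 is 25 mm), a list of three; "twist": the turn about the tool's z in units of 5 degrees (1.0 is 5 degrees). A call has exactly 5 rows; each row shifts and turns the commanded pose from where the row before left it, along the tool's axes as they then stand; what a row does not reach is not made up. A row lasts 1/8 s, in which the tool goes at most 62.5 mm and 10.7 degrees, less where a joint would pass 70% of its speed; a pose out of reach is approached as far as the arm can. A call is refused whole if a number of a shift passes 1 or a number of a turn 1, either way. A call with a gripper value outside its range is refused whole. The fingers move at their own pace and stop on an object; the grip force is fixed at half the most. Time passes only in rows, so rows that do not move let the fingers close, or fill a call up. It gives the time, the measured TCP pose, the force, the opening and the grip force at its end, in the units of the state.
- get_obs(): the state, without advancing time (a new reading comes with each control period).
- capture(name): name is "side" or "top"; returns the picture (480x640x3 uint8, red, green, blue); there is no depth.
- get_calibration(name): a dict with "mtx" (3x3 intrinsics, pixels), "position" and "attitude" of the camera in the world. Camera axes: x right, y down, z forward; pixel columns grow to the right and rows downward; lengths in mm; the calibration is good to about 2 mm. A picture is of the moment at which its call begins. get_calibration takes no time and is no camera call.
- close_job(): hands the job in; it is judged then, once.
The state is a dict: "time": time; "joint_positions": joint angles; "dq": joint speeds; "tau": joint torques, N m; "tool_pos": TCP position; "tcp_rot": TCP orientation; "contact_force": force on the tool from outside, world axes, zero at the start; "moment": the same for the moment, N m; "grip_width": finger opening in mm; "finger_force": force on a finger pad.
Only numpy, scipy, OpenCV 4.12 (cv2) and the standard library are available. Lean on these libraries where they do the work, as an engineer would, in place of code of your own. Each camera call takes 0.05 s, during which the arm holds its last target. There are 200 camera calls.

## Task

The calligraphy class is over and the inkstones are clean: put each of the four wooden lids on the inkstone of its own shape and size, so that it lies flat and fully home on the rim and its edges line up with the stone's. Leave the inkstones where they stand, and do not knock over or push aside the stone seal and the porcelain water dropper standing among them.

Things in the scene. Friction and masses are not known exactly. Their poses are not given: they have to be found in the camera images.
- lid_oblong_grip (a point): Wooden lid, right way up on the desk: 108 x 70 mm oblong board 8 mm thick; under it, centred, a 72 x 34 mm locating block 6 mm deep on which it stands; on top, centred, a dark bar grip 44 mm long, 14 mm wide, 28 mm tall. About 50 g. Point: middle of the grip, 28 mm above the lid's underside, 14 mm above the board's top. z up. x runs along the long side and the grip.
- lid_square_grip (a point): Wooden lid, right way up on the desk: 80 x 80 mm square board 8 mm thick; under it, centred, a 44 x 44 mm locating block 6 mm deep on which it stands; on top, centred, a dark bar grip 40 mm long, 14 mm wide, parallel to two edges, 28 mm tall. About 50 g. Point: middle of the grip, 28 mm above the lid's underside, 14 mm above the board's top. z up. x runs along the grip.
- lid_large_round_grip (a point): Wooden lid, right way up on the desk: 88 mm diameter round board 8 mm thick; under it, centred, a 52 mm diameter locating block 6 mm deep on which it stands; on top, centred, a dark round knob 18 mm in diameter, 28 mm tall. About 40 g. Point: middle of the grip, 28 mm above the lid's underside, 14 mm above the board's top. z up.
- lid_small_round_grip (a point): Wooden lid, right way up on the desk: 64 mm diameter round board 8 mm thick; under it, centred, a 30 mm diameter locating block 6 mm deep on which it stands; on top, centred, a dark round knob 18 mm in diameter, 28 mm tall. About 40 g. Point: middle of the grip, 28 mm above the lid's underside, 14 mm above the board's top. z up.
- stone_oblong: Open black inkstone, loose on the desk: oblong, 104 x 66 mm, 22 mm high; well 88 x 50 mm, 12 mm deep. About 300 g. Origin: centre of its underside; z up, x along the long side. With its lid home (board flat on the rim, block in the well, 8 mm play all round) the middle of the lid's grip is 44 mm above this origin.
- stone_square: Open black inkstone, loose on the desk: square, 76 x 76 mm, 22 mm high; well 60 x 60 mm, 12 mm deep. About 260 g. Origin: centre of its underside; z up, x and y along its edges. With its lid home (board flat on the rim, block in the well, 8 mm play all round) the middle of the lid's grip is 44 mm above this origin.
- stone_large_round: Open black inkstone, loose on the desk: round, 84 mm in diameter, 22 mm high; well 68 mm in diameter, 12 mm deep. About 260 g. Origin: centre of its underside; z up. With its lid home (board flat on the rim, block in the well, 8 mm play all round) the middle of the lid's grip is 44 mm above this origin.
- stone_small_round: Open black inkstone, loose on the desk: round, 60 mm in diameter, 22 mm high; well 46 mm in diameter, 12 mm deep. About 140 g. Origin: centre of its underside; z up. With its lid home (board flat on the rim, block in the well, 8 mm play all round) the middle of the lid's grip is 44 mm above this origin.
- seal: Bystander: pale stone seal, a plain 24 x 24 mm bar standing upright, 50 mm tall, loose. Origin: centre of its underside; z up.
- dropper: Bystander: white porcelain water dropper, a squat round pot 54 mm in diameter, 33 mm tall, loose. Origin: centre of its underside; z up.
Things that resemble listed ones, but are neither listed nor needed, are in the scene too. What is shaped like the part that bears lid_large_round_grip but red is not meant. Leave any red look-alike of the part that bears lid_oblong_grip alone.

How it is judged:
By the outcome, as a careful person would: the job done as asked, in the order asked, and still so for the second after the job is handed in, with the robot touching nothing.
It also fails if it takes over 90 s, if anything falls off the work surface, if the arm or the gripper's body presses on something with over 40 N, if the wrist force passes 120 N, or if a joint passes its speed limit or range.

## Working session

There is one attempt and no reset: what is moved stays moved. The work goes in short steps, Python scripts to look and compute and a tool call to move; the robot and the scene stay as the last step left them, time stands still between calls to the robot, and variables do not carry over. Pictures are saved under pics/ and viewed, at most 14 in all, crops included, and the job is handed in when it is done.

Besides the shell and the picture viewer there is one more tool, called after ">>>" in YAML: its name, and indented under it one key for each argument. arm_command: Moves the arm, as the interface text tells. Its arguments: {"type":"object","properties":{"gripper":{"type":"array"},"dp":{"type":"array"},"twist":{"type":"array"}},"required":["gripper","dp","twist"]}

```bash
mkdir -p pics; python3 - <<'E'
from plant import *
import cv2
for n in("top","side"):
    cv2.imwrite(f"pics/{n}0.png",capture(n)[:,:,::-1]); print(get_calibration(n))
print(get_obs())
E
```

```text
{'mtx': array([[583.98795162,   0.        , 326.16408587],
       [  0.        , 583.98795162, 242.72395717],
       [  0.        ,   0.        ,   1.        ]]), 'position': array([ 260.76949351,  -35.78039853, 1553.59534854]), 'attitude': array([-2.96844323,  0.00720134, -1.57974747])}
{'mtx': array([[469.46660488,   0.        , 313.2109524 ],
       [  0.        , 469.46660488, 236.51479882],
       [  0.        ,   0.        ,   1.        ]]), 'position': array([-135.59462183, -679.72572554,  731.54172012]), 'attitude': array([-2.21067049,  0.01365236, -0.76962207])}
{'time': 0.1, 'joint_positions': array([ 1.16398017e+00,  3.42678142e-01,  1.52490159e+00, -2.96929449e-05,
        1.27539866e+00, -1.45999170e-01]), 'dq': array([-8.26942946e-05, -3.48514267e-03, -1.39547805e-03, -8.42044499e-05,
        3.39849194e-04,  8.05200172e-04]), 'tau': array([ 1.99126598e-04, -4.32011247e+01, -2.44694960e+01,  7.19462684e-02,
        5.26215881e-02, -3.11277063e-05]), 'tool_pos': array([135.22668645, 506.91832206, 226.10837944]), 'tcp_rot': array([-3.14021753e+00, -1.73505789e-04,  2.88078421e+00]), 'contact_force': array([-0.40314256,  0.29083226, -0.21770078]), 'moment': array([ 0.00741582,  0.01193367, -0.03360703]), 'finger_force': 0.0, 'grip_width': 91.88822659512644}
```

View pics/top0.png

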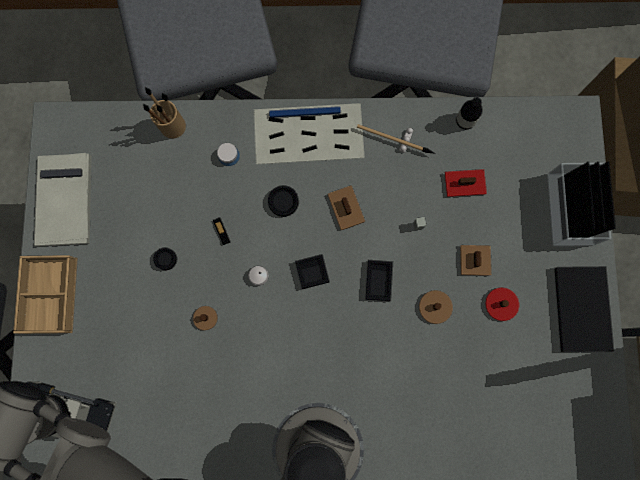

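View pics/side0.png

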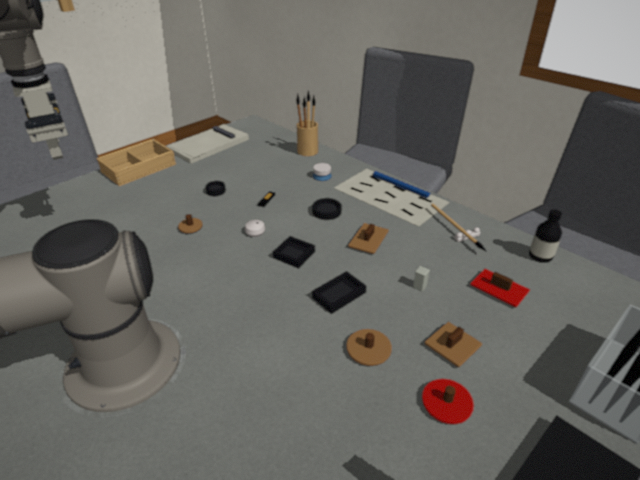

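The top picture shows these lids:
- Oblong wood lid at (346,208), with a red oblong look-alike at (465,183).
- Square wood lid at (475,260).
- Large round wood lid at (435,307), with a red round look-alike at (502,304).
- Small round wood lid at (205,318).

The stones are at (283,201) large round, (164,259) small round, (311,271) square and (378,281) oblong. The seal is at (420,223) and the dropper at (258,275). The blue and white pot at (228,154) is something else. The side view agrees with all of this. I choose the wood-brown lids and will check them in a crop.

```bash
cat > h.py <<'E'
import numpy as np, cv2
from scipy.spatial.transform import Rotation as Ro
from plant import *
def ray(n,uv,z):
    c=get_calibration(n); R=Ro.from_euler('xyz',c['attitude']).as_matrix()
    uv=np.atleast_2d(uv).astype(float)
    d=(R@np.linalg.inv(c['mtx'])@np.c_[uv,np.ones(len(uv))].T).T
    p=np.array(c['position']); return (p+d*((z-p[2])/d[:,2])[:,None])[:,:2]
def project(n,P):
    c=get_calibration(n); R=Ro.from_euler('xyz',c['attitude']).as_matrix()
    q=c['mtx']@(R.T@(np.array(P)-c['position'])); return q[:2]/q[2]
def mask(im,kind):
    h=cv2.cvtColor(im,cv2.COLOR_RGB2HSV); H,S,V=cv2.split(h)
    if kind=='wood': m=((H>4)&(H<20)&(S>90)&(V>30))
    elif kind=='stone': m=(V<45)
    elif kind=='white': m=(V>140)&(S<60)
    m=m.astype(np.uint8)*255
    return cv2.morphologyEx(m,cv2.MORPH_CLOSE,np.ones((3,3)))
def blob(m,uv,r=40):
    cs,_=cv2.findContours(m,cv2.RETR_EXTERNAL,cv2.CHAIN_APPROX_NONE)
    cs=[c for c in cs if cv2.contourArea(c)>40]
    return min(cs,key=lambda c:np.linalg.norm(c.reshape(-1,2).mean(0)-uv))
def meas(im,n,kind,uv,z):
    c=blob(mask(im,kind),np.array(uv)); w=ray(n,c.reshape(-1,2),z).astype(np.float32)
    (cx,cy),(a,b),t=cv2.minAreaRect(w); (ex,ey),r=cv2.minEnclosingCircle(w)
    if a<b: a,b,t=b,a,t+90
    return c,(cx,cy,a,b,(t+90)%180-90),(ex,ey,2*r)
E
python3 - <<'E'
from h import *
im=capture("top"); o=im.copy()
T=dict(lo=('wood',(346,208),14),ls=('wood',(475,260),14),ll=('wood',(435,307),14),lm=('wood',(205,318),14),
so=('stone',(378,281),22),ss=('stone',(311,271),22),sl=('stone',(283,201),22),sm=('stone',(164,259),22),seal=('white',(420,223),50),drop=('white',(258,275),20))
for k,(a,uv,z) in T.items():
    c,r,e=meas(im,"top",a,uv,z); cv2.drawContours(o,[c],-1,(0,255,0),1)
    print(k,np.round(r,1),np.round(e,1))
cr=o[140:345,130:530]; cv2.imwrite("pics/c1.png",cv2.resize(cr,None,fx=2,fy=2,interpolation=0)[:,:,::-1])
E
```

```text
lo [626.9 -81.4 108.   70.1  19.5] [626.6 -81.6 122.6]
ls [ 480.3 -422.3   79.7   79.4   87.2] [ 479.6 -422.4  108. ]
ll [ 357.4 -311.8   85.5   84.3  -64.5] [ 357.1 -311.8   87.6]
lm [334.5 293.6  60.8  59.9  89.5] [334.1 293.4  63.7]
so [ 425.6 -163.4  108.4   67.7   -5.2] [ 425.4 -162.8  125.3]
ss [451.9  13.7  77.7  76.9 -76.6] [450.9  13.4 107.1]
sl [643.2  92.   91.5  85.7 -48.7] [643.7  95.7  96.4]
sm [490.3 402.9  62.   60.5 -76.3] [487.1 404.1  66.9]
seal [826.1  17.7 289.3 152.8 -87.1] [824.7  17.9 321.5]
drop [446.8 151.9  45.7  39.9  19. ] [445.8 153.7  46.5]
```

View pics/c1.png

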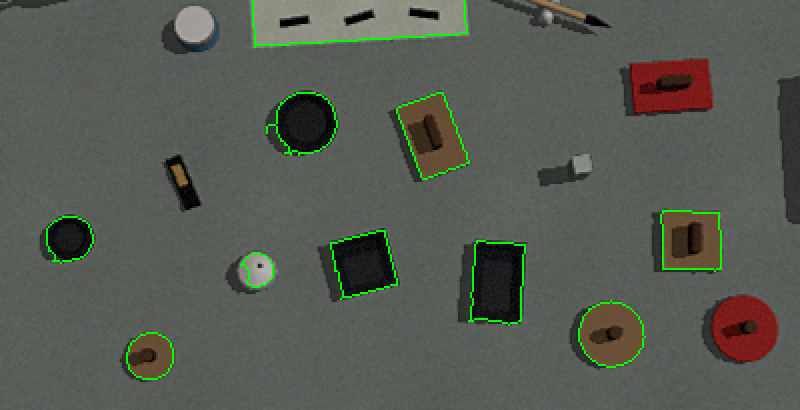

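The outlines sit on the brown lids, and their sizes agree with the description. The look-alikes are red, so they are ruled out. The round stones' masks pick up some shadow, so I'll refine those and cross-check against the side camera.

```bash
python3 - <<'E'
from h import *
im=capture("top"); si=capture("side")
g=im.max(2)
print(g[201,258:310]); print(g[259,145:185])
S=dict(so=(378,281),ss=(311,271),sl=(283,201),sm=(164,259))
for th in(24,30,36):
  m=cv2.morphologyEx(cv2.morphologyEx((g<th).astype(np.uint8)*255,2,np.ones((3,3))) if 0 else (g<th).astype(np.uint8)*255,cv2.MORPH_OPEN,cv2.getStructuringElement(2,(7,7)))
  for k,uv in S.items():
    try: c=blob(m,np.array(uv))
    except Exception: continue
    w=ray("top",c.reshape(-1,2),22).astype(np.float32); (x,y),(a,b),t=cv2.minAreaRect(w); (ex,ey),r=cv2.minEnclosingCircle(w)
    print(th,k,np.round([x,y,a,b,t,ex,ey,2*r],1))
L=dict(lo=(626.9,-81.4),ls=(480,-422.3),ll=(357.3,-311.8),lm=(334.3,293.5))
ms=mask(si,'wood')
for k,p in L.items():
    uv=project("side",[*p,14]); c,r,e=meas(si,"side",'wood',uv,14); print(k,uv.round(),np.round(r,1),np.round(e,1))
E
```

```text
[96 94 98 94 87 43 53 55 54 47 15 19 22 13 30 15 32 24 28 28 23 30 27 26
 31 30 22 23 35 24 30 32 30 29 27 10  8  4 11 15 42 86 96 93 92 93 91 92
 95 93 95 94]
[92 91 93 95 86 46 55 49 29 13 19  6 23 23 29 22 33 21 23 28 23 26 30 22
 30 27 13  0 26 21  5 23 69 95 96 90 91 94 93 92]
24 so [470.9  40.   19.1  24.8  26.3 470.9  40.   24.9]
24 ss [470.9  40.   19.1  24.8  26.3 470.9  40.   24.9]
24 sl [470.9  40.   19.1  24.8  26.3 470.9  40.   24.9]
24 sm [544.1 246.   27.   17.8  27.  544.3 245.5  27.8]
30 so [ 398.6 -185.1   17.8   47.3   83.8  398.7 -184.2   47.4]
30 ss [463.8  14.8  51.4  72.6  14.6 463.9  14.5  80.5]
30 sl [644.7  87.8  84.5  74.2   4.7 644.5  89.9  85.2]
30 sm [473.9 389.6  20.4  39.2  41.4 475.8 391.3  39.8]
36 so [ 426.9 -163.7   65.8  104.9   85.2  427.9 -163.3  112.3]
36 ss [452.   12.   76.3  74.1  13.9 452.2  12.3  96.4]
36 sl [644.4  89.7  78.4  83.4  90.  644.5  89.9  85.2]
36 sm [490.7 402.4  62.1  55.2  63.3 489.7 403.   62.7]
lo [368. 237.] [624.7 -82.3 114.1  70.8  19.3] [624.5 -85.  125.6]
ls [453. 342.] [ 479.7 -423.1   85.3   80.2   -1.8] [ 477.6 -423.   110.3]
ll [369. 345.] [ 354.5 -312.6   89.7   85.2   38.4] [ 355.3 -313.4   90.1]
lm [190. 224.] [336.9 291.2  76.7  62.6  30.4] [336.6 296.2  86.4]
```

>>> arm_command:
  gripper: [45, 45, 45, 45, 45]
  dp:
    - [-1, -0.62, 0.5]
    - [-1, -0.62, 0.5]
    - [-1, -0.62, 0.5]
    - [-1, -0.62, 0.5]
    - [-1, -0.62, 0.5]
  twist: [0, 0, 0, 0, 0]

```text
time: 0.88
tool_pos: [236.7, 399.4, 163.9]
tcp_rot: [3.141, 0.0, 2.881]
contact_force: [0.8, -0.6, -0.3]
grip_width: 47.4
finger_force: 0.0
```

>>> arm_command:
  gripper: [45, 45, 45, 45, 45]
  dp:
    - [-1, -0.62, 0.5]
    - [-1, -0.62, 0.5]
    - [-1, -0.62, 0.5]
    - [-1, -0.62, 0.5]
    - [-0.9, -0.62, 0.5]
  twist: [0, 0, 0, 0, 0]

```text
time: 1.5
tool_pos: [335.3, 293.0, 101.4]
tcp_rot: [3.141, 0.0, 2.881]
contact_force: [-0.1, 0.2, -0.3]
grip_width: 44.7
finger_force: 0.0
```

```bash
cat >> h.py <<'E'
def plan(x,y,z,yaw):
    o=get_obs(); p=o['tool_pos']; c=np.degrees(o['tcp_rot'][2])
    dy=(yaw-c+180)%360-180; a=np.radians(yaw)
    d=np.array([x,y,z])-p
    print('t',round(o['time'],2),'pos',p.round(1),'yaw',c.round(1),'w',round(o['grip_width'],1),'F',o['contact_force'].round(1),'| twist',round(-dy/5,2),'dp',(np.array([d[0]*np.cos(a)+d[1]*np.sin(a),d[0]*np.sin(a)-d[1]*np.cos(a),-d[2]])/25).round(2))
E
python3 - <<'E'
from h import *
g=cv2.medianBlur(capture("top").max(2),3)
S=dict(so=(378,281),ss=(311,271),sl=(283,201),sm=(164,259))
for th in (36,40):
  m=cv2.morphologyEx((g<th).astype(np.uint8)*255,cv2.MORPH_OPEN,cv2.getStructuringElement(2,(9,9)))
  for k,uv in S.items():
    w=ray("top",blob(m,np.array(uv)).reshape(-1,2),22).astype(np.float32); (x,y),(a,b),t=cv2.minAreaRect(w); (ex,ey),r=cv2.minEnclosingCircle(w)
    print(th,k,np.round([x,y,a,b,t,ex,ey,2*r],1))
plan(334.3,293.5,18,165)
E
```

```text
36 so [ 426.8 -163.9   65.8  103.3   88.4  426.7 -163.8  111.5]
36 ss [452.2  12.1  75.9  74.2  14.4 451.8  12.6  95. ]
36 sl [644.4  89.7  78.4  83.3  90.  644.5  89.4  84.7]
36 sm [489.4 402.5  60.   57.2  46.  489.7 402.7  62. ]
40 so [ 427.  -163.7   65.8  104.9   85.3  428.1 -163.8  113.9]
40 ss [451.9  11.9  76.1  74.4  13.5 451.8  12.3  95.5]
40 sl [644.4  89.7  78.4  83.4  90.  644.3  89.3  85.2]
40 sm [490.1 402.8  62.   56.6  65.2 490.5 402.7  62.8]
t 1.55 pos [336.2 290.9 100. ] yaw 165.0 w 44.9 F [ 2.1 -1.8 -1.4] | twist 0.0 dp [0.1  0.08 3.28]
```

>>> arm_command:
  gripper: [45, 45, 45, 45, 45]
  dp:
    - [0, 0, 0.9]
    - [0, 0, 0.8]
    - [0, 0, 0.3]
    - [0, 0, 0]
    - [0, 0, 0]
  twist: [0, 0, 0, 0, 0]

```text
time: 2.17
tool_pos: [334.9, 294.1, 52.4]
tcp_rot: [3.141, 0.001, 2.881]
contact_force: [-0.6, 0.5, 0.3]
grip_width: 45.0
finger_force: 0.0
```

```bash
python3 -c "
from h import *
plan(334.4,294.1,18,165);plan(334.4,294.1,18,165)"
```

```text
t 2.17 pos [334.9 294.1  52.4] yaw 165.1 w 45.0 F [-0.6  0.5  0.3] | twist 0.01 dp [ 0.02 -0.01  1.37]
t 2.17 pos [334.9 294.1  52.4] yaw 165.1 w 45.0 F [-0.6  0.5  0.3] | twist 0.01 dp [ 0.02 -0.01  1.37]
```

>>> arm_command:
  gripper: [45, 45, 45, 10, 10]
  dp:
    - [0, 0, 0.8]
    - [0, 0, 0.59]
    - [0, 0, 0]
    - [0, 0, 0]
    - [0, 0, 0]
  twist: [0, 0, 0, 0, 0]

```text
time: 2.8
tool_pos: [335.0, 294.0, 17.7]
tcp_rot: [3.14, 0.001, 2.881]
contact_force: [-0.6, 0.5, -0.1]
grip_width: 29.3
finger_force: 0.0
```

>>> arm_command:
  gripper: [10, 10, 10, 10, 10]
  dp:
    - [0, 0, 0]
    - [0, 0, 0]
    - [0, 0, 0]
    - [0, 0, -0.5]
    - [0, 0, -1]
  twist: [0, 0, 0, 0, 0]

```text
time: 3.42
tool_pos: [333.8, 293.3, 54.7]
tcp_rot: [-3.14, -0.002, 2.881]
contact_force: [-0.5, -0.2, -0.5]
grip_width: 17.0
finger_force: 30.0
```

```bash
python3 -c "
from h import *
plan(491,405.1,34,165);print(get_obs()['finger_force'])"
```

```text
t 3.42 pos [333.8 293.3  54.7] yaw 165.1 w 17.0 F [-0.5 -0.2 -0.5] | twist 0.01 dp [-4.91  5.95  0.83]
29.998685717582703
```

>>> arm_command:
  gripper: [10, 10, 10, 10, 10]
  dp:
    - [-0.7, 0.85, -0.5]
    - [-0.7, 0.85, -0.3]
    - [-0.7, 0.85, 0]
    - [-0.7, 0.85, 0]
    - [-0.7, 0.85, 0]
  twist: [0, 0, 0, 0, 0]

```text
time: 4.05
tool_pos: [447.0, 374.2, 75.1]
tcp_rot: [3.142, -0.0, 2.881]
contact_force: [-0.0, -0.3, -0.9]
grip_width: 17.2
finger_force: 30.0
```

>>> arm_command:
  gripper: [10, 10, 10, 10, 10]
  dp:
    - [-0.7, 0.85, 0]
    - [-0.7, 0.85, 0]
    - [0, 0, 0]
    - [0, 0, 0]
    - [0, 0, 0]
  twist: [0, 0, 0, 0, 0]

```text
time: 4.68
tool_pos: [490.4, 405.4, 74.7]
tcp_rot: [-3.141, -0.001, 2.881]
contact_force: [0.3, -0.3, 0.1]
grip_width: 17.3
finger_force: 30.0
```

```bash
python3 -c "
from h import *
plan(491,405.1,34.5,165)"
```

```text
t 4.67 pos [490.4 405.4  74.7] yaw 165.1 w 17.3 F [ 0.3 -0.3  0.1] | twist 0.01 dp [-0.03 -0.    1.61]
```

>>> arm_command:
  gripper: [10, 10, 10, 10, 10]
  dp:
    - [-0.03, 0, 0.8]
    - [0, 0, 0.5]
    - [0, 0, 0.33]
    - [0, 0, 0]
    - [0, 0, 0]
  twist: [0, 0, 0, 0, 0]

```text
time: 5.3
tool_pos: [492.0, 405.7, 33.9]
tcp_rot: [3.141, 0.0, 2.881]
contact_force: [-1.0, 0.3, -1.0]
grip_width: 17.6
finger_force: 30.0
```

>>> arm_command:
  gripper: [45, 45, 45, 45, 45]
  dp:
    - [0, 0, 0]
    - [0, 0, 0]
    - [0, 0, 0]
    - [0, 0, -1]
    - [0, 0, -1]
  twist: [0, 0, 0, 0, 0]

```text
time: 5.92
tool_pos: [491.8, 405.5, 84.1]
tcp_rot: [-3.141, -0.001, 2.881]
contact_force: [-0.1, 0.1, 0.4]
grip_width: 45.0
finger_force: 0.0
```

```bash
python3 -c "
from h import *
plan(627.5,-81.4,18,199.5)
for n in('side','top'):
  uv=project(n,[491,405,30]).astype(int);im=capture(n);c=im[uv[1]-40:uv[1]+40,uv[0]-50:uv[0]+50]
  cv2.imwrite('pics/s1%s.png'%n,cv2.resize(c,None,fx=4,fy=4,interpolation=2)[:,:,::-1])
a=np.hstack([cv2.imread('pics/s1side.png'),cv2.imread('pics/s1top.png')]);cv2.imwrite('pics/s1.png',a)
"
```

```text
t 5.92 pos [491.8 405.5  84.1] yaw 165.1 w 45.0 F [-0.1  0.1  0.4] | twist -6.89 dp [  1.38 -20.17   2.64]
```

View pics/s1.png

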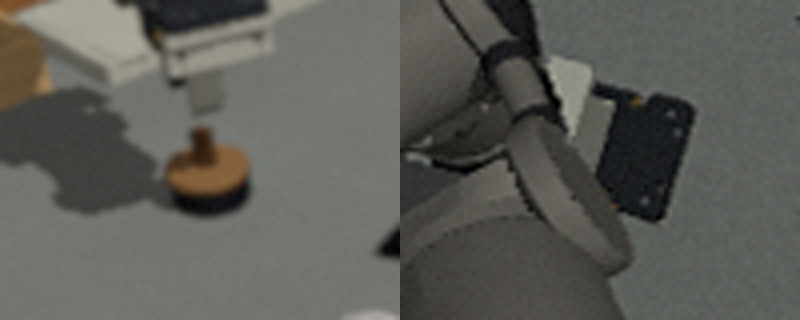

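The side view shows the small lid flat on its stone, with its edge concentric to the rim. In the top view the arm hides it, so I'll check that later. Next is the oblong lid.

>>> arm_command:
  gripper: [45, 45, 45, 45, 45]
  dp:
    - [-0.3, -1, 0]
    - [-0.3, -1, 0]
    - [-0.3, -1, 0]
    - [-0.3, -1, 0]
    - [-0.3, -1, 0]
  twist: [-1, -1, -1, -1, -1]

```text
time: 6.65
tool_pos: [518.0, 277.9, 82.7]
tcp_rot: [-3.141, -0.001, -2.963]
contact_force: [0.5, -0.2, 0.4]
grip_width: 45.1
finger_force: 0.0
```

>>> arm_command:
  gripper: [45, 45, 45, 45, 45]
  dp:
    - [0, -1, 0]
    - [0, -1, 0]
    - [0, -1, 0]
    - [0, -1, 0]
    - [0, -1, 0]
  twist: [-1, -0.89, 0, 0, 0]

```text
time: 7.28
tool_pos: [554.0, 158.5, 82.8]
tcp_rot: [3.141, -0.001, -2.801]
contact_force: [-0.3, 0.3, -0.8]
grip_width: 45.1
finger_force: 0.0
```

>>> arm_command:
  gripper: [45, 45, 45, 45, 45]
  dp:
    - [0, -1, 0]
    - [0, -1, 0]
    - [0, -1, 0]
    - [0, -1, 0]
    - [0, -1, 0]
  twist: [0, 0, 0, 0, 0]

```text
time: 7.9
tool_pos: [595.8, 40.8, 82.6]
tcp_rot: [3.141, -0.001, -2.801]
contact_force: [0.9, -0.8, 0.0]
grip_width: 45.0
finger_force: 0.0
```

```bash
python3 -c "
from h import *
plan(627.5,-81.4,18,199.5)"
```

```text
t 7.9 pos [595.8  40.8  82.6] yaw -160.5 w 45.0 F [ 0.9 -0.8  0. ] | twist 0.0 dp [ 0.43 -5.03  2.59]
```

>>> arm_command:
  gripper: [45, 45, 45, 45, 45]
  dp:
    - [0.43, -1, 0]
    - [0, -1, 0]
    - [0, -1, 0]
    - [0, -1, 0]
    - [0, -1, 0]
  twist: [0, 0, 0, 0, 0]

```text
time: 8.52
tool_pos: [628.1, -81.2, 83.4]
tcp_rot: [3.141, -0.0, -2.801]
contact_force: [-0.5, -0.4, -0.2]
grip_width: 44.6
finger_force: 0.0
```

>>> arm_command:
  gripper: [45, 45, 45, 45, 45]
  dp:
    - [0, 0, 0.6]
    - [0, 0, 0.6]
    - [0, 0, 0]
    - [0, 0, 0]
    - [0, 0, 0]
  twist: [0, 0, 0, 0, 0]

```text
time: 9.15
tool_pos: [628.0, -79.4, 54.3]
tcp_rot: [-3.141, 0.001, -2.8]
contact_force: [1.2, -0.3, 0.1]
grip_width: 44.9
finger_force: 0.0
```

```bash
python3 -c "
from h import *
plan(627.5,-81.4,17.5,199.5)"
```

```text
t 9.15 pos [628.  -79.4  54.3] yaw -160.5 w 44.9 F [ 1.2 -0.3  0.1] | twist 0.01 dp [ 0.04 -0.07  1.47]
```

>>> arm_command:
  gripper: [45, 45, 45, 10, 10]
  dp:
    - [0.02, -0.04, 0.9]
    - [0, 0, 0.57]
    - [0, 0, 0]
    - [0, 0, 0]
    - [0, 0, 0]
  twist: [0, 0, 0, 0, 0]

```text
time: 9.78
tool_pos: [628.0, -81.1, 17.8]
tcp_rot: [-3.141, 0.001, -2.801]
contact_force: [-0.3, 0.1, 0.3]
grip_width: 29.9
finger_force: 0.0
```

>>> arm_command:
  gripper: [10, 10, 10, 10, 10]
  dp:
    - [0, 0, 0]
    - [0, 0, 0]
    - [0, 0, 0]
    - [0, 0, -0.5]
    - [0, 0, -1]
  twist: [0, 0, 0, 0, 0]

```text
time: 10.4
tool_pos: [626.7, -80.8, 54.3]
tcp_rot: [3.14, -0.002, -2.801]
contact_force: [1.0, -0.6, -0.0]
grip_width: 14.2
finger_force: 30.0
```

```bash
python3 -c "
from h import *
plan(427.9,-164.5,34.5,175.2);print(get_obs()['finger_force'])"
```

```text
t 10.4 pos [626.7 -80.8  54.3] yaw -160.5 w 14.2 F [ 1.  -0.6 -0. ] | twist 4.86 dp [ 7.64 -4.    0.79]
29.999886453151703
```

>>> arm_command:
  gripper: [10, 10, 10, 10, 10]
  dp:
    - [0.9, -0.2, -0.6]
    - [0.9, -0.3, -0.2]
    - [0.9, -0.4, 0]
    - [0.9, -0.4, 0]
    - [0.9, -0.4, 0]
  twist: [0.97, 0.97, 0.97, 0.97, 0.97]

```text
time: 11.02
tool_pos: [523.1, -142.3, 75.2]
tcp_rot: [-3.141, 0.001, 3.056]
contact_force: [0.2, 0.5, -1.1]
grip_width: 13.8
finger_force: 30.0
```

```bash
python3 -c "
from h import *
plan(427.9,-164.5,34.5,175.2)"
```

```text
t 11.03 pos [ 523.1 -142.3   75.2] yaw 175.1 w 13.8 F [ 0.2  0.5 -1.1] | twist -0.02 dp [ 3.72 -1.2   1.63]
```

>>> arm_command:
  gripper: [10, 10, 10, 10, 10]
  dp:
    - [0.93, -0.3, 0]
    - [0.93, -0.3, 0]
    - [0.93, -0.3, 0]
    - [0.93, -0.3, 0]
    - [0, 0, 0]
  twist: [-0.02, 0, 0, 0, 0]

```text
time: 11.65
tool_pos: [427.5, -164.3, 75.1]
tcp_rot: [3.141, -0.0, 3.059]
contact_force: [0.5, 0.1, -0.3]
grip_width: 13.9
finger_force: 30.0
```

>>> arm_command:
  gripper: [10, 10, 10, 10, 10]
  dp:
    - [0, 0, 0.6]
    - [0, 0, 0.2]
    - [0, 0, 0]
    - [0, 0, 0]
    - [0, 0, 0]
  twist: [0, 0, 0, 0, 0]

```text
time: 12.28
tool_pos: [428.7, -164.2, 54.8]
tcp_rot: [-3.141, 0.001, 3.061]
contact_force: [-0.4, 0.3, -0.9]
grip_width: 13.8
finger_force: 30.0
```

```bash
python3 -c "
from h import *
plan(427.9,-164.5,34,175.2)"
```

```text
t 12.28 pos [ 428.7 -164.2   54.8] yaw 175.4 w 13.8 F [-0.4  0.3 -0.9] | twist 0.03 dp [ 0.03 -0.02  0.83]
```

>>> arm_command:
  gripper: [10, 10, 10, 10, 10]
  dp:
    - [0, 0, 0.5]
    - [0, 0, 0.33]
    - [0, 0, 0]
    - [0, 0, 0]
    - [0, 0, 0]
  twist: [0.03, 0, 0, 0, 0]

```text
time: 12.9
tool_pos: [428.3, -164.1, 33.5]
tcp_rot: [3.141, -0.0, 3.058]
contact_force: [-0.3, -0.4, -1.2]
grip_width: 13.7
finger_force: 30.0
```

>>> arm_command:
  gripper: [45, 45, 45, 45, 45]
  dp:
    - [0, 0, 0]
    - [0, 0, 0]
    - [0, 0, 0]
    - [0, 0, -1]
    - [0, 0, -1]
  twist: [0, 0, 0, 0, 0]

```text
time: 13.52
tool_pos: [428.2, -164.0, 84.1]
tcp_rot: [3.141, -0.001, 3.058]
contact_force: [-0.3, -1.2, 0.2]
grip_width: 44.9
finger_force: 0.0
```

```bash
python3 -c "
from h import *
plan(480.7,-423,17.5,177.4)"
```

```text
t 13.53 pos [ 428.2 -164.    84.1] yaw 175.2 w 44.9 F [-0.3 -1.2  0.2] | twist -0.44 dp [ -2.57 -10.25   2.67]
```

>>> arm_command:
  gripper: [45, 45, 45, 45, 45]
  dp:
    - [-0.25, -1, 0]
    - [-0.25, -1, 0]
    - [-0.25, -1, 0]
    - [-0.25, -1, 0]
    - [-0.25, -1, 0]
  twist: [-0.44, 0, 0, 0, 0]

```text
time: 14.15
tool_pos: [453.1, -291.4, 83.7]
tcp_rot: [3.141, -0.0, 3.096]
contact_force: [0.4, -0.1, -0.4]
grip_width: 45.0
finger_force: 0.0
```

>>> arm_command:
  gripper: [45, 45, 45, 45, 45]
  dp:
    - [-0.25, -1, 0]
    - [-0.25, -1, 0]
    - [-0.25, -1, 0]
    - [-0.25, -1, 0]
    - [-0.25, -1, 0]
  twist: [0, 0, 0, 0, 0]

```text
time: 14.78
tool_pos: [478.6, -417.6, 83.5]
tcp_rot: [3.141, -0.0, 3.096]
contact_force: [0.3, -0.2, 0.4]
grip_width: 45.0
finger_force: 0.0
```

>>> arm_command:
  gripper: [45, 45, 45, 45, 45]
  dp:
    - [0, -0.25, 0.6]
    - [0, 0, 0.6]
    - [0, 0, 0]
    - [0, 0, 0]
    - [0, 0, 0]
  twist: [0, 0, 0, 0, 0]

```text
time: 15.4
tool_pos: [478.7, -422.9, 54.3]
tcp_rot: [-3.141, 0.001, 3.097]
contact_force: [0.6, -1.1, -0.0]
grip_width: 45.0
finger_force: 0.0
```

```bash
python3 -c "
from h import *
plan(480.7,-423,17.5,177.4)"
```

```text
t 15.4 pos [ 478.7 -422.9   54.3] yaw 177.4 w 45.0 F [ 0.6 -1.1 -0. ] | twist 0.01 dp [-0.08  0.    1.47]
```

>>> arm_command:
  gripper: [45, 45, 45, 10, 10]
  dp:
    - [-0.08, 0, 0.9]
    - [0, 0, 0.57]
    - [0, 0, 0]
    - [0, 0, 0]
    - [0, 0, 0]
  twist: [0, 0, 0, 0, 0]

```text
time: 16.02
tool_pos: [480.6, -423.6, 17.7]
tcp_rot: [-3.141, 0.001, 3.096]
contact_force: [-0.4, 0.2, 0.3]
grip_width: 29.1
finger_force: 0.0
```

>>> arm_command:
  gripper: [10, 10, 10, 10, 10]
  dp:
    - [0, 0, 0]
    - [0, 0, 0]
    - [0, 0, 0]
    - [0, 0, -1]
    - [0, 0, -1]
  twist: [0, 0, 0, 0, 0]

```text
time: 16.65
tool_pos: [480.0, -422.9, 67.0]
tcp_rot: [3.141, -0.001, 3.096]
contact_force: [-0.5, -0.0, -0.7]
grip_width: 13.9
finger_force: 30.0
```

```bash
python3 -c "
from h import *
plan(453.2,12.4,34,193.8);print(get_obs()['finger_force'])
im=capture('top')
print(ray('top',[(420,223)],50))
c,r,e=meas(im,'top','wood',project('top',[428,-164,30]),30);print(np.round(r,1))
c,r,e=meas(im,'top','wood',project('top',[491,405,30]),30);print(np.round(e,1))"
```

```text
t 16.65 pos [ 480.  -422.9   67. ] yaw 177.4 w 13.9 F [-0.5 -0.  -0.7] | twist -3.28 dp [-3.11 17.16  1.32]
29.968703985214233
[[ 573.91134055 -274.21087773]]
[ 692.3 -407.1   47.1   20.1  -84.7]
[490.8 404.2  64. ]
```

>>> arm_command:
  gripper: [10, 10, 10, 10, 10]
  dp:
    - [0, 1, -0.6]
    - [0, 1, -0.6]
    - [0, 1, 0]
    - [-0.15, 1, 0]
    - [-0.2, 1, 0]
  twist: [-1, -1, -1, -0.28, 0]

```text
time: 17.32
tool_pos: [474.0, -296.8, 96.4]
tcp_rot: [3.141, -0.0, -2.9]
contact_force: [0.7, 0.2, -1.1]
grip_width: 13.7
finger_force: 30.0
```

>>> arm_command:
  gripper: [10, 10, 10, 10, 10]
  dp:
    - [-0.2, 1, 0]
    - [-0.2, 1, 0]
    - [-0.2, 1, 0]
    - [-0.2, 1, 0]
    - [-0.2, 1, 0]
  twist: [0, 0, 0, 0, 0]

```text
time: 17.95
tool_pos: [468.5, -169.5, 96.5]
tcp_rot: [3.141, -0.0, -2.901]
contact_force: [-0.5, -0.0, -1.0]
grip_width: 14.0
finger_force: 30.0
```

```bash
python3 -c "
from h import *
plan(453.2,12.4,34,193.8)"
```

```text
t 17.95 pos [ 468.5 -169.5   96.5] yaw -166.2 w 14.0 F [-0.5 -0.  -1. ] | twist 0.0 dp [-1.14  7.21  2.5 ]
```

>>> arm_command:
  gripper: [10, 10, 10, 10, 10]
  dp:
    - [-0.16, 1, 0]
    - [-0.16, 1, 0]
    - [-0.16, 1, 0]
    - [-0.16, 1, 0]
    - [-0.16, 1, 0]
  twist: [0, 0, 0, 0, 0]

```text
time: 18.58
tool_pos: [458.1, -43.4, 96.6]
tcp_rot: [3.141, -0.0, -2.901]
contact_force: [-0.4, 0.1, -1.0]
grip_width: 13.6
finger_force: 30.0
```

>>> arm_command:
  gripper: [10, 10, 10, 10, 10]
  dp:
    - [-0.17, 1, 0]
    - [-0.17, 1, 0]
    - [0, 0.2, 0.9]
    - [0, 0, 0.7]
    - [0, 0, 0]
  twist: [0, 0, 0, 0, 0]

```text
time: 19.2
tool_pos: [452.4, 11.5, 55.8]
tcp_rot: [3.14, -0.003, -2.9]
contact_force: [0.3, 0.8, -1.1]
grip_width: 13.6
finger_force: 30.0
```

```bash
python3 -c "
from h import *
plan(453.2,12.4,34,193.8)"
```

```text
t 19.2 pos [452.4  11.5  55.8] yaw -166.2 w 13.6 F [ 0.3  0.8 -1.1] | twist 0.0 dp [-0.04  0.03  0.87]
```

>>> arm_command:
  gripper: [10, 10, 10, 10, 10]
  dp:
    - [-0.03, 0.02, 0.5]
    - [0, 0, 0.36]
    - [0, 0, 0]
    - [0, 0, 0]
    - [0, 0, 0]
  twist: [0, 0, 0, 0, 0]

```text
time: 19.82
tool_pos: [454.4, 11.8, 35.8]
tcp_rot: [-3.141, 0.001, -2.901]
contact_force: [-0.3, -0.5, 0.1]
grip_width: 13.8
finger_force: 30.0
```

>>> arm_command:
  gripper: [45, 45, 45, 45, 45]
  dp:
    - [0, 0, 0]
    - [0, 0, 0]
    - [0, 0, 0]
    - [0, 0, -1]
    - [0, 0, -1]
  twist: [0, 0, 0, 0, 0]

```text
time: 20.45
tool_pos: [453.8, 11.9, 85.9]
tcp_rot: [3.141, -0.001, -2.901]
contact_force: [-0.3, 0.4, -0.7]
grip_width: 45.0
finger_force: 0.0
```

```bash
python3 -c "
from h import *
plan(357.4,-312.3,17.5,193.8)
im=capture('top')
c,r,e=meas(im,'top','wood',project('top',[428,-164,30]),30);print(np.round(r,1))
c,r,e=meas(im,'top','wood',project('top',[357,-312,14]),14);print(np.round(e,1))"
```

```text
t 20.45 pos [453.8  11.9  85.9] yaw -166.2 w 45.0 F [-0.3  0.4 -0.7] | twist 0.0 dp [  6.84 -11.67   2.74]
[ 427.5 -163.8  107.9   69.9   -4.8]
[ 357.5 -312.1   87.3]
```

>>> arm_command:
  gripper: [45, 45, 45, 45, 45]
  dp:
    - [0.57, -0.97, 0]
    - [0.57, -0.97, 0]
    - [0.57, -0.97, 0]
    - [0.57, -0.97, 0]
    - [0.57, -0.97, 0]
  twist: [0, 0, 0, 0, 0]

```text
time: 21.12
tool_pos: [413.5, -123.7, 85.2]
tcp_rot: [3.142, 0.0, -2.901]
contact_force: [0.3, -0.2, 0.2]
grip_width: 45.1
finger_force: 0.0
```

>>> arm_command:
  gripper: [45, 45, 45, 45, 45]
  dp:
    - [0.57, -0.97, 0]
    - [0.57, -0.97, 0]
    - [0.57, -0.97, 0]
    - [0.57, -0.97, 0]
    - [0.57, -0.97, 0]
  twist: [0, 0, 0, 0, 0]

```text
time: 21.75
tool_pos: [373.2, -258.4, 85.2]
tcp_rot: [3.141, 0.0, -2.901]
contact_force: [0.3, -0.0, 0.1]
grip_width: 45.3
finger_force: 0.0
```

>>> arm_command:
  gripper: [45, 45, 45, 45, 45]
  dp:
    - [0.57, -0.98, 0]
    - [0.57, -0.98, 0]
    - [0, 0, 0.7]
    - [0, 0, 0.6]
    - [0, 0, 0]
  twist: [0, 0, 0, 0, 0]

```text
time: 22.38
tool_pos: [357.0, -311.4, 51.9]
tcp_rot: [3.139, -0.001, -2.901]
contact_force: [0.1, 0.5, 0.8]
grip_width: 45.1
finger_force: 0.0
```

```bash
python3 -c "
from h import *
plan(357.4,-312.3,17.5,193.8)"
```

```text
t 22.38 pos [ 357.  -311.4   51.9] yaw -166.2 w 45.1 F [0.1 0.5 0.8] | twist -0.0 dp [-0.01 -0.04  1.37]
```

>>> arm_command:
  gripper: [45, 45, 45, 10, 10]
  dp:
    - [-0.01, -0.02, 0.9]
    - [0, 0, 0.47]
    - [0, 0, 0]
    - [0, 0, 0]
    - [0, 0, 0]
  twist: [0, 0, 0, 0, 0]

```text
time: 23.0
tool_pos: [358.3, -312.8, 19.3]
tcp_rot: [-3.141, 0.001, -2.901]
contact_force: [-0.2, 0.8, 0.5]
grip_width: 29.9
finger_force: 0.0
```

>>> arm_command:
  gripper: [10, 10, 10, 10, 10]
  dp:
    - [0, 0, 0]
    - [0, 0, 0]
    - [0, 0, 0]
    - [0, 0, -1]
    - [0, 0, -1]
  twist: [0, 0, 0, 0, 0]

```text
time: 23.62
tool_pos: [357.7, -312.1, 68.9]
tcp_rot: [3.14, -0.001, -2.901]
contact_force: [0.5, -0.1, -0.9]
grip_width: 17.6
finger_force: 30.0
```

```bash
python3 -c "
from h import *
plan(646.7,90.4,34,193.8);print(get_obs()['finger_force'])"
```

```text
t 23.62 pos [ 357.7 -312.1   68.9] yaw -166.2 w 17.6 F [ 0.5 -0.1 -0.9] | twist 0.0 dp [-15.07  12.88   1.39]
29.999946355819702
```

>>> arm_command:
  gripper: [10, 10, 10, 10, 10]
  dp:
    - [-0.6, 0.5, -0.8]
    - [-0.94, 0.8, -0.7]
    - [-0.94, 0.8, 0]
    - [-0.94, 0.8, 0]
    - [-0.94, 0.8, 0]
  twist: [0, 0, 0, 0, 0]

```text
time: 24.25
tool_pos: [442.1, -195.6, 106.0]
tcp_rot: [3.141, -0.0, -2.901]
contact_force: [-1.1, -1.5, -0.7]
grip_width: 17.5
finger_force: 30.0
```

>>> arm_command:
  gripper: [10, 10, 10, 10, 10]
  dp:
    - [-0.94, 0.8, 0]
    - [-0.94, 0.8, 0]
    - [-0.94, 0.8, 0]
    - [-0.94, 0.8, 0]
    - [-0.94, 0.8, 0]
  twist: [0, 0, 0, 0, 0]

```text
time: 24.88
tool_pos: [532.3, -70.5, 105.9]
tcp_rot: [3.141, -0.001, -2.901]
contact_force: [0.5, -1.0, -0.1]
grip_width: 17.1
finger_force: 30.0
```

```bash
python3 -c "
from h import *
plan(646.7,90.4,35,193.8)"
```

```text
t 24.88 pos [532.3 -70.5 105.9] yaw -166.2 w 17.1 F [ 0.5 -1.  -0.1] | twist 0.0 dp [-5.98  5.16  2.84]
```

>>> arm_command:
  gripper: [10, 10, 10, 10, 10]
  dp:
    - [-0.92, 0.8, 0]
    - [-0.92, 0.8, 0]
    - [-0.92, 0.8, 0]
    - [-0.92, 0.8, 0]
    - [-0.92, 0.8, 0]
  twist: [0, 0, 0, 0, 0]

```text
time: 25.5
tool_pos: [620.0, 54.0, 105.7]
tcp_rot: [3.141, -0.001, -2.901]
contact_force: [0.5, 0.2, -0.7]
grip_width: 16.8
finger_force: 30.0
```

>>> arm_command:
  gripper: [10, 10, 10, 10, 10]
  dp:
    - [-0.92, 0.8, 0]
    - [-0.46, 0.36, 0]
    - [0, 0, 1]
    - [0, 0, 0.9]
    - [0, 0, 0]
  twist: [0, 0, 0, 0, 0]

```text
time: 26.12
tool_pos: [644.7, 89.0, 56.6]
tcp_rot: [3.141, -0.005, -2.901]
contact_force: [0.9, 0.1, -0.6]
grip_width: 17.2
finger_force: 30.0
```

```bash
python3 -c "
from h import *
plan(646.7,90.4,35,193.8)"
```

```text
t 26.12 pos [644.7  89.   56.6] yaw -166.2 w 17.2 F [ 0.9  0.1 -0.6] | twist -0.0 dp [-0.09  0.04  0.86]
```

>>> arm_command:
  gripper: [10, 10, 10, 10, 10]
  dp:
    - [-0.04, 0.02, 0.5]
    - [0, 0, 0.36]
    - [0, 0, 0]
    - [0, 0, 0]
    - [0, 0, 0]
  twist: [0, 0, 0, 0, 0]

```text
time: 26.75
tool_pos: [647.6, 90.3, 37.8]
tcp_rot: [-3.141, 0.001, -2.901]
contact_force: [-1.1, -0.7, -0.6]
grip_width: 17.1
finger_force: 30.0
```

```bash
python3 -c "
from h import *
plan(646.7,90.4,35,193.8)"
```

```text
t 26.75 pos [647.6  90.3  37.8] yaw -166.2 w 17.1 F [-1.1 -0.7 -0.6] | twist 0.0 dp [0.03 0.01 0.11]
```

Lower by 2.5 mm more, release, then rise and move clear toward the robot's left so both cameras can see.

>>> arm_command:
  gripper: [10, 10, 10, 45, 45]
  dp:
    - [0.02, 0, 0.1]
    - [0, 0, 0]
    - [0, 0, 0]
    - [0, 0, 0]
    - [0, 0, 0]
  twist: [0, 0, 0, 0, 0]

```text
time: 27.38
tool_pos: [646.5, 90.1, 34.4]
tcp_rot: [3.141, -0.001, -2.901]
contact_force: [0.9, 0.7, 0.2]
grip_width: 32.7
finger_force: 0.0
```

>>> arm_command:
  gripper: [45, 45, 45, 45, 45]
  dp:
    - [0, 0, 0]
    - [0, 0, -1]
    - [0, 0, -1]
    - [0, 0, -1]
    - [0, 0, -1]
  twist: [0, 0, 0, 0, 0]

```text
time: 28.0
tool_pos: [646.6, 90.1, 135.4]
tcp_rot: [3.141, -0.0, -2.901]
contact_force: [-0.6, 0.4, -0.3]
grip_width: 45.2
finger_force: 0.0
```

>>> arm_command:
  gripper: [45, 45, 45, 45, 45]
  dp:
    - [0.5, 1, -0.5]
    - [0.5, 1, -0.5]
    - [0.5, 1, -0.5]
    - [0.5, 1, -0.5]
    - [0.5, 1, 0]
  twist: [0, 0, 0, 0, 0]

```text
time: 28.62
tool_pos: [554.4, 198.7, 185.6]
tcp_rot: [3.141, 0.001, -2.899]
contact_force: [0.7, 1.2, 0.3]
grip_width: 44.8
finger_force: 0.0
```

>>> arm_command:
  gripper: [45, 45, 45, 45, 45]
  dp:
    - [0.5, 1, 0]
    - [0.5, 1, 0]
    - [0.5, 1, 0]
    - [0.5, 1, 0]
    - [0.5, 1, 0]
  twist: [0, 0, 0, 0, 0]

```text
time: 29.25
tool_pos: [463.0, 304.5, 184.4]
tcp_rot: [3.142, -0.001, -2.899]
contact_force: [-0.5, 0.0, -0.4]
grip_width: 44.7
finger_force: 0.0
```

```bash
python3 - <<'E'
from h import *
plan(0,0,0,190)
im=capture('top');si=capture('side')
for k,p in dict(o=(428,-164),s=(453,12),l=(646,90)).items():
    c,r,e=meas(im,'top','wood',project('top',[*p,30]),30);print(k,np.round(r,1),np.round(e,1))
a=cv2.resize(im[140:345,130:530],None,fx=2,fy=2,interpolation=2)
b=cv2.resize(si[140:420,150:550],None,fx=2,fy=2,interpolation=2)
cv2.imwrite('pics/f1.png',a[:,:,::-1]);cv2.imwrite('pics/f2.png',b[:,:,::-1])
E
```

```text
t 29.25 pos [463.  304.5 184.4] yaw -166.1 w 44.7 F [-0.5  0.  -0.4] | twist 0.78 dp [20.35 -8.78  7.38]
o [ 427.8 -163.8  107.4   69.9   -4.8] [ 427.2 -163.5  123.2]
s [453.1  12.1  80.3  79.2  13.6] [453.9  12.  107.7]
l [645.2  90.4  86.2  82.8  89.4] [644.9  90.2  88.3]
```

View pics/f1.png

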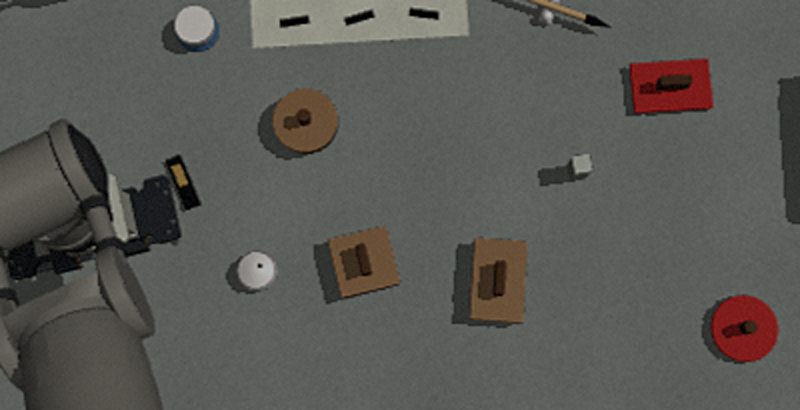

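View pics/f2.png

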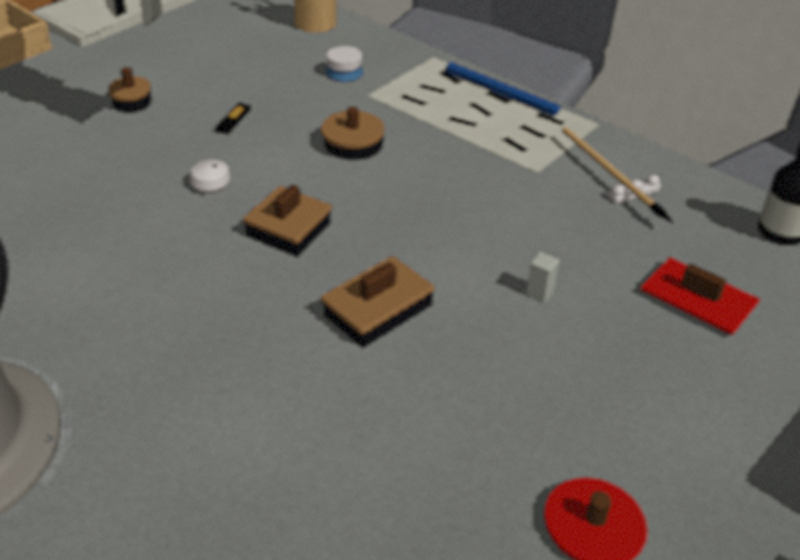

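All four lids look flat on their stones in both views, and the seal and dropper haven't moved. I'll take one close crop from the side to check the edges.

```bash
python3 - <<'E'
from h import *
si=capture('side');L=[]
for p in ((428,-164),(453,12),(646,90),(491,405)):
    u,v=project('side',[*p,25]).astype(int); c=si[v-25:v+25,u-35:u+35]
    L.append(cv2.resize(cv2.convertScaleAbs(c,alpha=1.6,beta=10),(390,280),interpolation=2))
cv2.imwrite('pics/f3.png',np.vstack([np.hstack(L[:2]),np.hstack(L[2:])])[:,:,::-1])
E
```

View pics/f3.png

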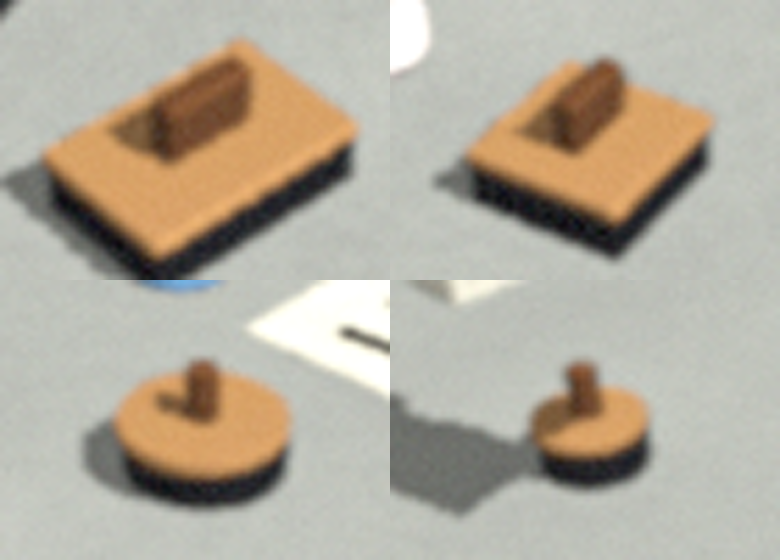

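The oblong and square boards overhang evenly, and so do the two round ones apart from a slight lean from perspective. All four are flat on their rims, so I'm handing in.

```bash
python3 -c "
from plant import *
print(close_job())"
```

```text
the job is handed in; nothing more can be done
None
```

All four lids lie flat on their matching inkstones, edges lined up to within about 2 mm by the cameras; the seal and dropper are still standing where they were, and the job was handed in at about 29 s on the robot's clock.

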